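# Open the locked switch guard on the tester

### The arm

A 6-joint arm with a two-finger parallel gripper is mounted at the origin on the work surface. World frame = base frame: x ahead of the robot, y to its left, z up, the work surface at z = 0. Lengths are in m, angles in rad, forces in N, time in s.
With the tool pointing down it reaches from about 0.275 to 0.75 m from the base axis. Payload 10.2 kg.
Tool frame: the origin (TCP) lies midway between the tips of the shut fingers; the grasp point (between the pads) lies 19 mm behind it; z points along the fingers, y is the line along which they close (so a half turn about z gives the same grasp; the last joint's range is limited). The gripper opens to 88 mm and grips with 3 to 60 N. Pads are 18 mm wide; open, the fingers measure 123 mm over their backs; the gripper's body (75 mm by 187 mm) begins 45 mm behind the grasp point.
Start: joints at [-1.42, 0.313, 1.498, -0, 1.331, -0.223], TCP at [0.192, -0.489, 0.208] pointing down, gripper open.
Joint ranges: [-2.94, 2.94], [-0.97, 2.17], [0.19, 2.56], [-1.23, 4.37], [0.02, 3.11], [-2.88, 2.88]. Speed limits (rad/s): [2.39, 2.39, 3.01, 3.14, 3.14, 3.14].

### API

Orientations are given as a unit quaternion [w, x, y, z].
In Python, from station import status, vision, hand_in gives the robot as it stands.
- The arm moves only by the tool play_rows, never from a script. Its argument "increments" is a list of rows, each a list of 5 numbers: the shift along the tool's x, y, z in mm, then the turn about the tool's z in rad, then the gripper command: -1 is shut, 1 is fully open, values between are in proportion. A call has 1 to 10 rows; each row shifts and turns the commanded pose from where the row before left it, along the tool's axes as they then stand; what a row does not reach is not made up. A row lasts 1/8 s, in which the tool goes at most 62.5 mm and 10.7 degrees, less where a joint would pass 70% of its speed; a pose out of reach is approached as far as the arm can. A call with a gripper value outside its range is refused whole. The fingers move at their own pace and stop on an object; the grip force is fixed at half the most. Time passes only in rows, so rows that do not move let the fingers close. It gives the time, the measured TCP pose, the force, the opening and the grip force at its end, in the units of the state.
- status.get_obs(): the state, without advancing time (a new reading comes with each control period).
- vision.grab_frame(name): name is "scene" or "top" or "wrist"; returns the picture (400x640x3 uint8, blue, green, red); there is no depth.
- vision.camera_info(name): a dict with "K" (3x3 intrinsics, pixels), "R" (3x3) and "t" (3): a world point X has camera coordinates R X + t; the wrist camera has in their place "hand_eye" (4x4, takes a point from camera to tool coordinates, whose origin is the TCP and whose axes are the flange's). Camera axes: x right, y down, z forward; pixel columns grow to the right and rows downward; lengths in m; the calibration is good to about 2 mm. A picture is of the moment at which its call begins: read the wrist's pose just before it. camera_info takes no time and is no camera call.
- hand_in(): hands the job in; it is judged then, once.
The state is a dict: "clock": time; "joints": joint angles; "joint_vel": joint speeds; "joint_torque": joint torques, N m; "position": TCP position; "tool_rot": TCP orientation; "force": force on the tool from outside, world axes, zero at the start; "wrist_torque": the same for the moment, N m; "opening": finger opening in m; "grip_force": force on a finger pad.
Only numpy, scipy, OpenCV 4.12 (cv2) and the standard library are available. Lean on these libraries where they do the work, as an engineer would, in place of code of your own. Each camera call takes 0.05 s, during which the arm holds its last target. There are 200 camera calls.

### The job

Uncover the tester's toggle switches: with the fingertips press the red lock button in the guard's finger well and keep it held down while you push the guard along its rail until it meets its end stop on the tester's left. Only then let the button come up, so that the guard is locked open there. Do it in one go, push only and grasp nothing, and leave everything else on the counter undisturbed.

Things in the scene. Friction and masses are not known exactly. Their poses are not given: they have to be found in the camera images.
- tester: Olive steel tester fixed to the counter, 240 (its x) x 360 (its y) x 90 mm high; origin at the centre of its underside, z up; dials on its front, -x. On top, at x = +55 mm, a rail runs along y between two dark end stops, inner faces at y = -132 and +132 mm, tops 136 mm above the counter. Four toggles stand at x = -50 mm, y = -106 to -34 mm.
- guard (a joint): Slide of the switch guard along the tester's +y (to the left seen from its front), m: 0 = fully over the toggles, 0.14 = against the left end stop, toggles clear. Starts at 0 to 0.05. With the button up, a pin locks it in a rack with a tooth every 10 mm (up to 4 mm play). With the button 4 mm or more down it slides freely: about 1.5 N plus light damping. The pin also drops in at the end stop.
- well_rim (a point): Centre of the mouth of the guard's finger well, 140 mm above the counter, at tester x = +55 mm, y = -70 mm + guard joint. The well is 60 x 60 mm, in an olive block of 90 (x) x 120 (y) mm. A yellow and black striped cover plate reaches from the block over the toggles to tester x = -105 mm; its top is 131 mm above the counter.
- lock_button (a joint): Travel of the red lock button in m: 0 = up (locked), 0.008 = fully down; the guard is free from about 0.004. A spring raises it: about 3 N to start, 5.5 N fully down.
- button_top (a point): Centre of the top of the round red lock button, 48 mm in diameter, at the middle of the well and riding with the guard. When up, it is 126 mm above the counter, 14 mm below the well's rim. The well's walls are 30 mm from its centre, so a fingertip pressing it can also push the guard by the wall.
- ceramic_tube: Loose squat white ceramic transmitting tube with copper bands, upright, 68 mm in diameter, 100 mm tall, beside the tester; origin at the centre of its underside. Leave alone.
- amber_tube: Loose amber glass tube on a brown base, upright, 44 mm in diameter, 113 mm tall, beside the tester; origin at the centre of its underside. Leave alone.
- socket_wrench: Loose steel socket wrench, 216 mm long, 40 mm tall at the socket, lying behind the tester along its own x; origin near its middle on the counter. Leave alone.
- screwdriver: Loose screwdriver lying on the right side of the counter along its own x; origin under its middle. Leave alone.
- screw_jar: Loose closed jar, 60 mm in diameter, 70 mm tall, right side; origin at the centre of its underside. Leave alone.
- mug: Loose green mug, 80 mm in diameter, 90 mm tall, left side; origin at the centre of its underside. Leave alone.
- parts_lid (a joint): Hinge of the lid of the green metal parts box (270 x 140 x 160 mm) on the left; 0 = shut, rad. Leave shut.

How it is judged:
On the way, in this order (a step that is already met when the one before it is completed fails the run):
1. the lock button is pressed (at least 3.5 mm) before the guard has moved 15 mm (value of joint lock_button above 0.0035 m and distance of well_rim from where it was at the start of the episode below 0.015 m), for 0.1 s.
2. the guard meets its left end stop (within 4 mm) with the button still held down (value of joint guard above 0.136 m and value of joint lock_button above 0.0025 m), for 0.1 s.
At the end, for the whole second after the job is handed in: The guard stands still within 4 mm of its left end stop (joint above 0.136), the lock button is up (less than 1.5 mm down) so that the guard is locked there (value of joint guard above 0.136 m and value of joint lock_button below 0.0015 m and velocity of joint guard between -0.005 and 0.005 m/s); the robot touches nothing.
It fails at once if the lock button is let up (less than 2 mm down) when the guard is off its start (by more than 18 mm) and not yet at its end stop (distance of well_rim from where it was at the start of the episode above 0.018 m and value of joint lock_button below 0.002 m and value of joint guard below 0.135 m).
It fails at once if a bystander is lifted, knocked or moved by more than 15 mm, or the parts box is opened (distance of any of ceramic_tube, amber_tube, socket_wrench, screwdriver, screw_jar, mug from where it was at the start of the episode above 0.015 m or value of joint parts_lid above 0.15 rad or angle between any of ceramic_tube, amber_tube's own z axis and vertical above 0.4 rad).
It also fails if it takes over 35 s, if anything falls off the work surface, if the arm or the gripper's body presses on something with over 40 N, if the wrist force passes 120 N, or if a joint passes its speed limit or range.

## Working session

There is one attempt and no reset: what is moved stays moved. The work goes in short steps, Python scripts to look and compute and a tool call to move; the robot and the scene stay as the last step left them, time stands still between calls to the robot, and variables do not carry over. Pictures are saved under pics/ and viewed, at most 10 in all, crops included, and the job is handed in when it is done.

Besides the shell and the picture viewer there is one more tool, called after "Emit:" in YAML: its name, and indented under it one key for each argument. play_rows: Moves the arm, as the interface text tells. Its arguments: {"type":"object","properties":{"increments":{"type":"array","items":{"type":"array","items":{"type":"number"}}}},"required":["increments"]}

```bash
mkdir -p pics; python3 - <<'E'
from station import status, vision
import cv2
o=status.get_obs();print(o)
for n in("scene","top"):
    cv2.imwrite(f"pics/{n}1.png",vision.grab_frame(n))
    c=vision.camera_info(n);print(n,c)
print(vision.camera_info("wrist"))
E
```

```text
{'clock': 0.0, 'joints': array([-1.42037769e+00,  3.13440579e-01,  1.49843224e+00, -4.64703765e-05,
        1.33099669e+00, -2.23375831e-01]), 'joint_vel': array([-0.00112067, -0.00240949,  0.00157622,  0.00127286, -0.00047497,
        0.00099042]), 'joint_torque': array([ 4.50894877e-04, -4.02210581e+01, -2.52271217e+01,  6.95080566e-02,
        3.53467755e-02, -1.20827904e-04]), 'position': array([ 0.19164854, -0.4884624 ,  0.20766774]), 'tool_rot': array([-6.38826657e-04,  9.82584263e-01,  1.85816461e-01,  7.32019784e-07]), 'force': array([ 0.91137663,  0.53664071, -0.57229351]), 'wrist_torque': array([0.01923078, 0.01299946, 0.02303393]), 'grip_force': 0.0, 'opening': 0.08813245684563213}
scene {'K': array([[371.28209318,   0.        , 316.314049  ],
       [  0.        , 371.28209318, 200.17120513],
       [  0.        ,   0.        ,   1.        ]]), 'R': array([[-0.70184223,  0.71213645, -0.01670809],
       [ 0.59421409,  0.57236683, -0.56507152],
       [-0.39284486, -0.40651924, -0.82487273]]), 't': array([ 0.38104491, -0.28085184,  1.49778467])}
top {'K': array([[509.31028
[... 153 characters left out ...]
.01778712, -0.99981736, -0.00699004],
       [-0.98800865, -0.01650377, -0.15351398],
       [ 0.15337058,  0.00963679, -0.98812175]]), 't': array([0.01389127, 0.60869846, 1.5774732 ])}
{'K': array([[348.94658851,   0.        , 315.33495601],
       [  0.        , 348.94658851, 191.42184612],
       [  0.        ,   0.        ,   1.        ]]), 'hand_eye': array([[ 8.19442182e-04, -9.46433429e-01, -3.22897962e-01,
         8.40141014e-02],
       [ 9.99999308e-01,  5.03023596e-04,  1.06338010e-03,
         2.18072939e-04],
       [-8.43993183e-04, -3.22898609e-01,  9.46433186e-01,
        -1.76757110e-01],
       [ 0.00000000e+00,  0.00000000e+00,  0.00000000e+00,
         1.00000000e+00]])}
```

View pics/top1.png

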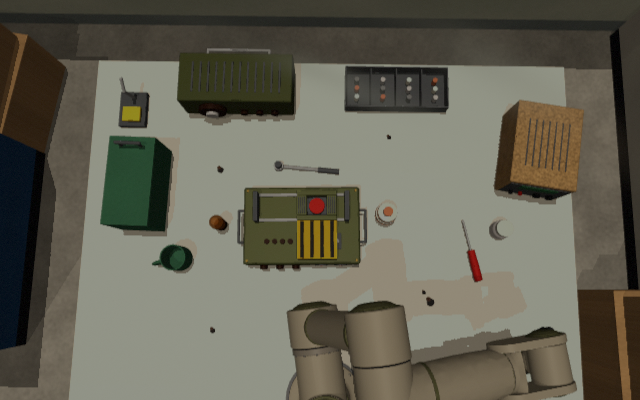

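View pics/scene1.png

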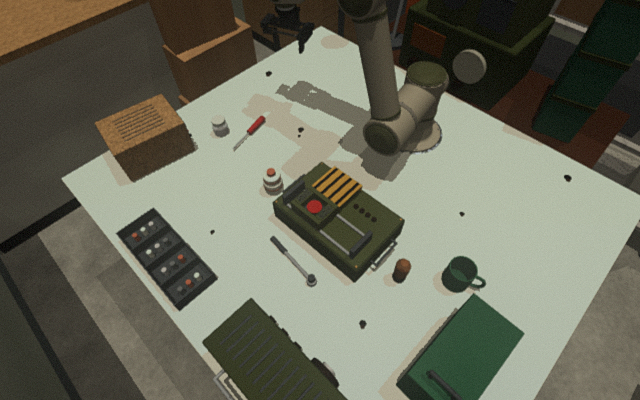

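The top view shows the tester at about (302,226), with the red button at (317,205), the end stops at x≈256 and 346, and the stripes at (317,240). In the scene view the button is at (315,207). The ceramic tube is right of the tester and the amber tube is left of it. I'll triangulate the button next.

```bash
cat > h.py <<'E'
import cv2, numpy as np
from station import status, vision
from scipy.spatial.transform import Rotation as Rn
def cam(n):
    c=vision.camera_info(n)
    if n!="wrist": return c["K"],c["R"],c["t"]
    o=status.get_obs();q=o["tool_rot"];T=np.eye(4);T[:3,:3]=Rn.from_quat([q[1],q[2],q[3],q[0]]).as_matrix();T[:3,3]=o["position"]
    W=np.linalg.inv(T@c["hand_eye"]);return c["K"],W[:3,:3],W[:3,3]
def ray(C,p):
    K,R,t=C;return -R.T@t, R.T@np.linalg.inv(K)@np.array([p[0],p[1],1])
def plane(C,p,z):
    c,d=ray(C,p);return c+d*(z-c[2])/d[2]
def tri(C1,p1,C2,p2):
    P=[C[0]@np.c_[C[1],C[2]] for C in(C1,C2)]
    X=cv2.triangulatePoints(P[0],P[1],np.float64(p1),np.float64(p2)).ravel();return X[:3]/X[3]
def red(img,win):
    x0,y0,x1,y1=win;h=cv2.cvtColor(img[y0:y1,x0:x1],cv2.COLOR_BGR2HSV)
    m=(((h[...,0]<8)|(h[...,0]>172))&(h[...,1]>150)&(h[...,2]>90)).astype(np.uint8)
    n,l,s,c=cv2.connectedComponentsWithStats(m);i=1+np.argmax(s[1:,4])
    return c[i]+[x0,y0],s[i]
E
python3 - <<'E'
from h import *
t=cv2.imread("pics/top1.png");s=cv2.imread("pics/scene1.png")
pt,a=red(t,(295,190,340,220));ps,b=red(s,(300,195,330,220));print(pt,a,ps,b)
print("button",tri(cam("top"),pt,cam("scene"),ps),plane(cam("top"),pt,.126),plane(cam("scene"),ps,.126))
h=cv2.cvtColor(t,cv2.COLOR_BGR2HSV)
m=((h[...,0]>20)&(h[...,0]<45)&(h[...,1]>90)&(h[...,2]<130)).astype(np.uint8)*255;m[:180]=0;m[275:]=0;m[:,:242]=0;m[:,363:]=0
m=cv2.morphologyEx(m,cv2.MORPH_CLOSE,np.ones((9,9)))
r=cv2.minAreaRect(max(cv2.findContours(m,0,2)[0],key=cv2.contourArea));bx=cv2.boxPoints(r);print(r)
print(np.array([plane(cam("top"),p,.09) for p in bx]))
cv2.imwrite("pics/crop.png",cv2.resize(t[170:285,220:400],None,fx=4,fy=4,interpolation=2))
E
```

```text
[316.25388601 205.35233161] [ 14   8  16  16 193] [314.04938272 206.12962963] [  7   5  15  13 162]
button [0.58618452 0.03643235 0.12351356] [0.58562973 0.03660646 0.126     ] [0.5876383  0.03719526 0.126     ]
((301.5, 226.0), (76.0, 115.0), 90.0)
[[ 0.64193281  0.26379875  0.09      ]
 [ 0.64785328 -0.09487993  0.09      ]
 [ 0.41263702 -0.09634313  0.09      ]
 [ 0.40648228  0.25416384  0.09      ]]
```

View pics/crop.png

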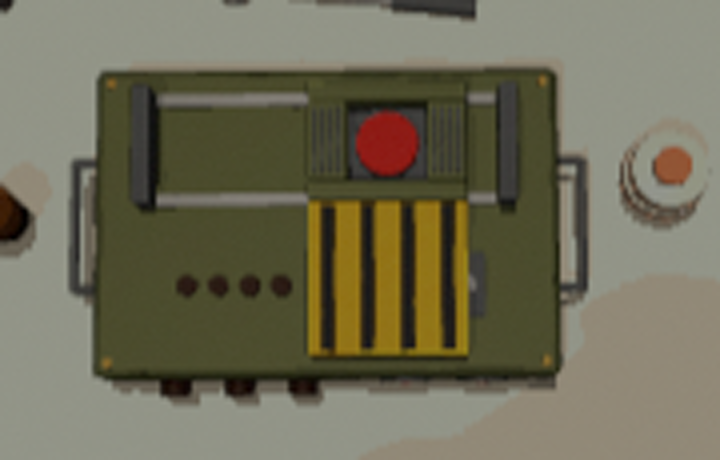

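The crop shows the brass screws at (111,84), (543,80), (107,362) and (547,360). The left stop's inner top edge is near x=154, and the button centre is at (387,144). I'll compute the yaw and the travel left from these.

```bash
python3 - <<'E'
from h import *
C=cam("top");f=lambda x,y,z:plane(C,(x/4+220-.375,y/4+170-.375),z)
S=[f(x,y,.09) for x,y in((111,84),(543,80),(107,362),(547,360))]
for s in S:print(s)
d1=S[0]-S[1];d2=S[2]-S[3];d3=S[0]-S[2];d4=S[1]-S[3]
for d in(d1,d2):print("yaw",np.arctan2(-d[0],d[1]),np.hypot(*d[:2]))
for d in(d3,d4):print("yaw",np.arctan2(d[1],d[0]),np.hypot(*d[:2]))
c=np.mean(S,0);print("centre",c)
print("stopL",f(154,145,.136),"stopR",f(499,145,.136))
b=np.array([.5862,.0366,0])-c;print("rel",b)
for y in(-.02,-.01,0,.01,.02):
    R=np.array([[np.cos(y),np.sin(y)],[-np.sin(y),np.cos(y)]]);print(y,R@b[:2])
E
```

```text
[0.6337919  0.25292414 0.09      ]
[ 0.64252302 -0.08362893  0.09      ]
[0.41835444 0.24738616 0.09      ]
[ 0.42574688 -0.08826178  0.09      ]
yaw 0.025936940617438134 0.3366663002832606
yaw 0.02202081851521461 0.33572933642551683
yaw 0.02570007010985599 0.21550862836684248
yaw 0.0213683420049513 0.21682563883376818
centre [0.53010406 0.0821049  0.09      ]
stopL [0.57962239 0.21146585 0.136     ] stopR [ 0.58397399 -0.0482003   0.136     ]
rel [ 0.05609594 -0.0455049  -0.09      ]
-0.02 [ 0.05699476 -0.04437395]
-0.01 [ 0.05654818 -0.04494167]
0 [ 0.05609594 -0.0455049 ]
0.01 [ 0.0556381  -0.04606357]
0.02 [ 0.05517469 -0.04661764]
```

Emit:
play_rows:
  increments:
    - [0,0,-10,0.17,-1]
    - [0,0,0,0.17,-1]
    - [40,-40,0,0.034,-1]
    - [40,-40,0,0,-1]
    - [40,-40,0,0,-1]
    - [40,-40,0,0,-1]
    - [40,-40,0,0,-1]
    - [40,-40,0,0,-1]
    - [20,-40,0,0,-1]
    - [0,-40,0,0,-1]

```text
clock: 1.35
position: [0.451, -0.1658, 0.2176]
tool_rot: [-0.0, 1.0, 0.0, -0.0]
force: [1.7, -0.6, -0.3]
opening: 0.0002
grip_force: 0.0
```

Yaw is about +0.023 rad, the guard starts near 0.023 m, and the travel left is about 0.117 m. I'll move above the button and check with the wrist camera.

Emit:
play_rows:
  increments:
    - [20,-40,0,-0.023,-1]
    - [20,-40,0,0,-1]
    - [20,-40,0,0,-1]
    - [20,-40,0,0,-1]
    - [10,-40,0,0,-1]
    - [0,0,0,0,-1]
    - [0,0,0,0,-1]

```text
clock: 2.22
position: [0.5365, 0.0335, 0.218]
tool_rot: [0.0, 1.0, 0.011, -0.0]
force: [0.1, -1.4, 0.7]
opening: 0.0004
grip_force: 0.0
```

```bash
python3 - <<'E'
from h import *
C=cam("wrist");im=vision.grab_frame("wrist");cv2.imwrite("pics/w1.png",im)
p,s=red(im,(0,0,640,400));print(p,s,plane(C,p,.126))
t=cv2.imread("pics/top1.png");pt,a=red(t,(295,190,340,220));print(tri(C,p,cam("top"),pt))
o=status.get_obs();print(o["position"],o["tool_rot"])
E
```

```text
[314.31446752 118.91560616] [ 284   88   62   62 2986] [0.58713657 0.03487679 0.126     ]
[0.58641872 0.03611438 0.12096292]
[0.5365237 0.0331783 0.2181318] [ 9.12746682e-05  9.99940153e-01  1.09385302e-02 -1.74212358e-04]
```

View pics/w1.png

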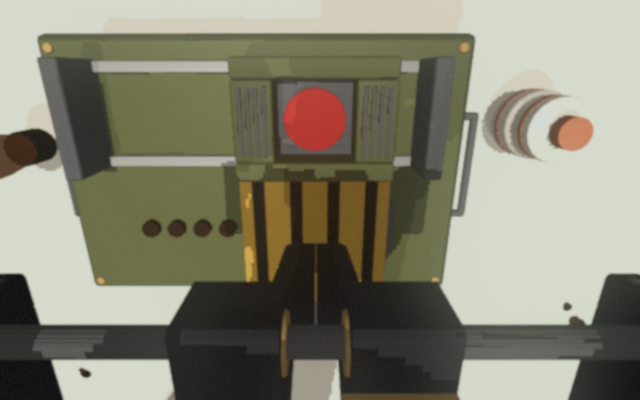

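The wrist view shows the button at (314,119), centred in its well, with the rail square to the image. Button at about (0.587, 0.0355). Next I move over it and descend to just above the top.

Emit:
play_rows:
  increments:
    - [25,-1,0,0,-1]
    - [25,-1,0,0,-1]
    - [0,0,30,0,-1]
    - [0,0,30,0,-1]
    - [0,0,16,0,-1]
    - [0,0,0,0,-1]
    - [0,0,0,0,-1]

```text
clock: 3.15
position: [0.5873, 0.0369, 0.1435]
tool_rot: [0.0, 1.0, 0.011, 0.001]
force: [-0.1, 0.0, -0.5]
opening: 0.0003
grip_force: 0.0
```

Emit:
play_rows:
  increments:
    - [0,0,8,0,-1]
    - [0,0,6,0,-1]
    - [0,0,4,0,-1]
    - [0,0,3,0,-1]
    - [0,0,3,0,-1]
    - [0,0,0,0,-1]
    - [0,0,0,0,-1]

```text
clock: 4.03
position: [0.5867, 0.0372, 0.1184]
tool_rot: [0.0, 1.0, 0.011, 0.0]
force: [0.3, 0.4, 0.1]
opening: -0.0001
grip_force: 0.0
```

There's no force yet, so I'll go down in small steps and watch for it.

Emit:
play_rows:
  increments:
    - [0,0,2,0,-1]
    - [0,0,0,0,-1]
    - [0,0,0,0,-1]

```text
clock: 4.4
position: [0.5867, 0.0372, 0.1163]
tool_rot: [0.0, 1.0, 0.011, 0.0]
force: [0.0, -0.6, 0.4]
opening: 0.0003
grip_force: 0.0
```

```bash
python3 - <<'E'
from h import *
print([status.get_obs()[k] for k in("position","force","wrist_torque")])
im=vision.grab_frame("wrist");cv2.imwrite("pics/w2.png",im)
print([status.get_obs()[k] for k in("position","force")])
E
```

```text
[array([0.58668354, 0.03721312, 0.11626791]), array([ 0.03639733, -0.57393948,  0.36691257]), array([ 0.03674244, -0.00422919,  0.00042328])]
[array([0.58668528, 0.03723136, 0.11625206]), array([-0.87989194,  0.16636814, -0.31191682])]
```

View pics/w2.png

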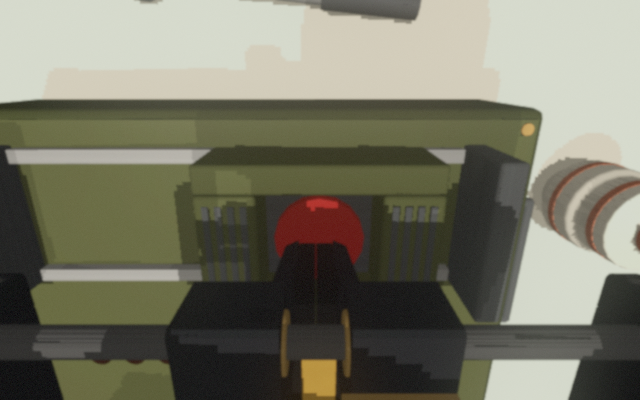

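The fingertips are centred over the button at (318,240), but the force reads zero, so they aren't touching it yet. I'll keep descending gently.

Emit:
play_rows:
  increments:
    - [0,0,1.5,0,-1]
    - [0,0,0,0,-1]
    - [0,0,0,0,-1]

```text
clock: 4.82
position: [0.5867, 0.0372, 0.1147]
tool_rot: [-0.0, 1.0, 0.011, 0.0]
force: [0.6, -0.8, -0.1]
opening: 0.0005
grip_force: 0.0
```

Emit:
play_rows:
  increments:
    - [0,0,1.5,0,-1]
    - [0,0,0,0,-1]
    - [0,0,0,0,-1]

```text
clock: 5.2
position: [0.5867, 0.0372, 0.1132]
tool_rot: [-0.0, 1.0, 0.011, 0.0]
force: [-0.1, -0.9, 0.4]
opening: 0.0003
grip_force: 0.0
```

Emit:
play_rows:
  increments:
    - [0,0,1.5,0,-1]
    - [0,0,0,0,-1]
    - [0,0,0,0,-1]

```text
clock: 5.58
position: [0.5867, 0.0372, 0.1117]
tool_rot: [0.0, 1.0, 0.011, -0.0]
force: [0.2, -0.1, -0.2]
opening: 0.0005
grip_force: 0.0
```

```bash
python3 - <<'E'
from h import *
s=vision.grab_frame("scene");cv2.imwrite("pics/s2.png",cv2.resize(s[120:270,240:420],None,fx=4,fy=4,interpolation=cv2.INTER_CUBIC))
K,R,t=cam("scene")
for z in(.1117,.126,.14):
    p=K@(R@np.array([.5867,.0372,z])+t);p=p[:2]/p[2];print(z,p,(p-[240,120])*4)
E
```

```text
0.1117 [314.36144759 208.47582371] [297.44579037 353.90329483]
0.126 [314.264133   205.94832135] [297.05653201 343.79328539]
0.14 [314.16690339 203.42302617] [296.66761357 333.6921047 ]
```

View pics/s2.png

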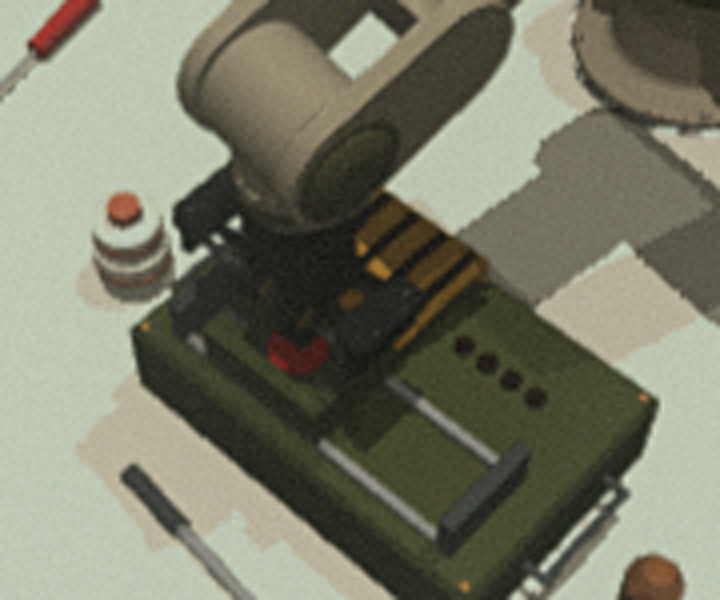

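The crop shows the dark fingertips over the red button at (298,350), and the guard hasn't moved. With no contact force, the tips seem to end above the nominal TCP. I'll keep lowering in small steps.

Emit:
play_rows:
  increments:
    - [0,0,2,0,-1]
    - [0,0,0,0,-1]

```text
clock: 5.88
position: [0.5865, 0.0372, 0.1095]
tool_rot: [-0.0, 1.0, 0.011, -0.0]
force: [-0.2, 0.2, -0.2]
opening: 0.0002
grip_force: 0.0
```

Emit:
play_rows:
  increments:
    - [0,0,2,0,-1]
    - [0,0,0,0,-1]

```text
clock: 6.12
position: [0.5866, 0.0372, 0.1075]
tool_rot: [-0.0, 1.0, 0.011, -0.0]
force: [0.4, -0.2, 0.9]
opening: 0.0007
grip_force: 0.0
```

Emit:
play_rows:
  increments:
    - [0,0,2,0,-1]
    - [0,0,0,0,-1]

```text
clock: 6.38
position: [0.5866, 0.0372, 0.1055]
tool_rot: [-0.0, 1.0, 0.011, -0.0]
force: [-0.4, 0.0, -0.1]
opening: 0.0004
grip_force: 0.0
```

```bash
python3 - <<'E'
from h import *
C=cam("wrist");K,R,t=C
im=vision.grab_frame("wrist");cv2.imwrite("pics/w3.png",cv2.resize(im[120:320,220:420],None,fx=3,fy=3,interpolation=cv2.INTER_CUBIC))
print(red(im,(220,100,420,320)))
def pj(X):
    p=K@(R@np.array(X)+t);return (p[:2]/p[2]).round(1)
for z in(.126,.122,.118,.114): print(z,"far edge",pj([.587+.024,.0355,z]),"left/right at +10mm",pj([.597,.0355+.0218,z]),pj([.597,.0355-.0218,z]))
for z in(.14,.09):print("well far wall",z,pj([.617,.0355,z]),pj([.617,.0655,z]),pj([.617,.0055,z]))
o=status.get_obs();print(o["position"],o["joint_torque"],o["joints"])
E
```

```text
(array([320.92140673, 230.07828746]), array([  53,  104,   93,   67, 3270], dtype=int32))
0.126 far edge [319.1 204.2] left/right at +10mm [274.  229.8] [362.6 231.7]
0.122 far edge [319.  201.3] left/right at +10mm [274.9 226.4] [361.6 228.3]
0.118 far edge [318.9 198.5] left/right at +10mm [275.7 223.2] [360.6 225. ]
0.114 far edge [318.8 195.8] left/right at +10mm [276.5 220. ] [359.6 221.8]
well far wall 0.14 [319.8 202.8] [250.9 201.3] [388.6 204.3]
well far wall 0.09 [318.7 171.8] [266.1 170.6] [371.1 173. ]
[0.58663445 0.03723395 0.10564399] [-3.63997591e-03 -4.85139585e+01 -2.34430164e+01  2.43817846e-02
 -7.96706742e-02 -5.05705046e-06] [-1.35808046e-01  5.42576886e-01  1.43516395e+00  6.30312973e-05
  1.16397191e+00  1.41214341e+00]
```

View pics/w3.png

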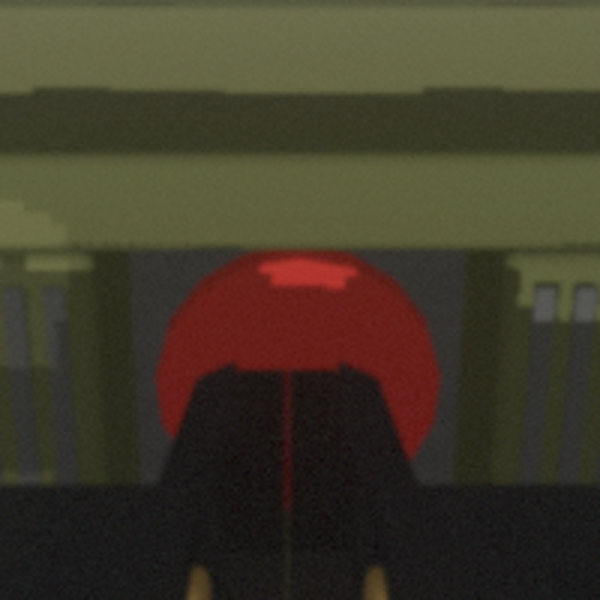

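The view shows the button still up: its far edge is at row 204, as predicted for a top at 126 mm. The fingertips end at row 243, still above it. So the tips really end at least 20 mm short of the stated TCP. I'll keep descending until the force shows contact.

Emit:
play_rows:
  increments:
    - [0,0,2,0,-1]
    - [0,0,0,0,-1]

```text
clock: 6.68
position: [0.5866, 0.0372, 0.1035]
tool_rot: [-0.0, 1.0, 0.011, -0.0]
force: [0.6, -0.2, -0.3]
opening: -0.0002
grip_force: 0.0
```

Emit:
play_rows:
  increments:
    - [0,0,2,0,-1]
    - [0,0,0,0,-1]

```text
clock: 6.92
position: [0.5866, 0.0372, 0.1015]
tool_rot: [-0.0, 1.0, 0.011, -0.0]
force: [-0.2, 0.6, -0.4]
opening: 0.0008
grip_force: 0.0
```

Emit:
play_rows:
  increments:
    - [0,0,1.5,0,-1]
    - [0,0,0,0,-1]

```text
clock: 7.18
position: [0.5866, 0.0372, 0.1001]
tool_rot: [-0.0, 1.0, 0.011, -0.0]
force: [0.6, 0.3, -0.4]
opening: 0.0005
grip_force: 0.0
```

Emit:
play_rows:
  increments:
    - [0,0,1.5,0,-1]
    - [0,0,0,0,-1]

```text
clock: 7.42
position: [0.5866, 0.0372, 0.0986]
tool_rot: [-0.0, 1.0, 0.011, -0.0]
force: [-0.7, -0.2, 0.7]
opening: 0.0003
grip_force: 0.0
```

Emit:
play_rows:
  increments:
    - [0,0,1.5,0,-1]
    - [0,0,0,0,-1]

```text
clock: 7.68
position: [0.5866, 0.0372, 0.0971]
tool_rot: [-0.0, 1.0, 0.011, -0.0]
force: [0.0, -0.7, -0.3]
opening: 0.0004
grip_force: 0.0
```

Emit:
play_rows:
  increments:
    - [0,0,1.5,0,-1]
    - [0,0,0,0,-1]

```text
clock: 7.92
position: [0.5867, 0.0372, 0.0959]
tool_rot: [0.0, 1.0, 0.011, 0.0]
force: [-0.6, 0.1, 2.5]
opening: 0.0004
grip_force: 1.0
```

Emit:
play_rows:
  increments:
    - [0,0,1.5,0,-1]
    - [0,0,0,0,-1]

```text
clock: 8.18
position: [0.5868, 0.0372, 0.0943]
tool_rot: [0.0, 1.0, 0.011, 0.0]
force: [-1.0, -1.0, 1.4]
opening: 0.0003
grip_force: 1.2
```

Contact came at z≈0.096 (force up to 2.5 N), so the tips are about 30 mm behind the stated TCP. Now I press the button.

Emit:
play_rows:
  increments:
    - [0,0,1.5,0,-1]
    - [0,0,1.5,0,-1]
    - [0,0,0,0,-1]

```text
clock: 8.55
position: [0.5868, 0.0372, 0.0912]
tool_rot: [0.0, 1.0, 0.011, 0.0]
force: [-0.2, 0.1, 5.0]
opening: 0.0001
grip_force: 2.1
```

Emit:
play_rows:
  increments:
    - [0,0,1.5,0,-1]
    - [0,0,1,0,-1]
    - [0,0,0,0,-1]

```text
clock: 8.93
position: [0.5867, 0.0372, 0.0887]
tool_rot: [0.0, 1.0, 0.011, 0.0]
force: [-0.2, -0.0, 4.6]
opening: 0.0002
grip_force: 2.4
```

About 7 mm down with 5 N. Now I push along tool -y.

Emit:
play_rows:
  increments:
    - [0,-4,0,0,-1]
    - [0,-4,0,0,-1]
    - [0,-4,0,0,-1]
    - [0,-4,0,0,-1]
    - [0,-4,0,0,-1]
    - [0,-4,0,0,-1]
    - [0,-4,0,0,-1]

```text
clock: 9.8
position: [0.5861, 0.0655, 0.0887]
tool_rot: [-0.0, 1.0, 0.011, 0.0]
force: [0.4, -1.4, 5.2]
opening: 0.0006
grip_force: 2.4
```

Emit:
play_rows:
  increments:
    - [0,-8,0,0,-1]
    - [0,-8,0,0,-1]
    - [0,-8,0,0,-1]
    - [0,-8,0,0,-1]
    - [0,-8,0,0,-1]
    - [0,-8,0,0,-1]
    - [0,-8,0,0,-1]
    - [0,-8,0,0,-1]
    - [0,-8,0,0,-1]
    - [0,-4,0,0,-1]

```text
clock: 11.05
position: [0.5842, 0.1418, 0.0887]
tool_rot: [-0.0, 1.0, 0.012, 0.0]
force: [1.1, -1.1, 4.6]
opening: 0.0007
grip_force: 2.4
```

Emit:
play_rows:
  increments:
    - [0,-3,0,0,-1]
    - [0,-3,0,0,-1]
    - [0,-2,0,0,-1]
    - [0,-2,0,0,-1]

```text
clock: 11.55
position: [0.5841, 0.1512, 0.0887]
tool_rot: [0.0, 1.0, 0.011, -0.0]
force: [1.0, -1.5, 4.6]
opening: 0.0003
grip_force: 2.4
```

Emit:
play_rows:
  increments:
    - [0,-2,0,0,-1]
    - [0,-2,0,0,-1]
    - [0,-2,0,0,-1]
    - [0,0,0,0,-1]

```text
clock: 12.05
position: [0.5838, 0.1572, 0.0887]
tool_rot: [0.0, 1.0, 0.011, -0.0]
force: [-0.6, -2.8, 5.2]
opening: 0.0007
grip_force: 2.4
```

Emit:
play_rows:
  increments:
    - [0,-2,0,0,-1]
    - [0,-2,0,0,-1]
    - [0,0,0,0,-1]

```text
clock: 12.42
position: [0.5838, 0.1614, 0.0887]
tool_rot: [-0.0, 1.0, 0.011, -0.0]
force: [-0.2, -3.2, 4.6]
opening: 0.0003
grip_force: 2.4
```

Emit:
play_rows:
  increments:
    - [0,-2,0,0,-1]
    - [0,-1,0,0,-1]
    - [0,0,0,0,-1]

```text
clock: 12.8
position: [0.5838, 0.1644, 0.0887]
tool_rot: [-0.0, 1.0, 0.011, 0.0]
force: [0.6, -1.9, 5.6]
opening: 0.0003
grip_force: 2.4
```

The side force rose to about 3 N, which suggests the guard is near its stop and the tip is sliding on the button towards the wall. I'll keep pushing until the force goes up clearly.

Emit:
play_rows:
  increments:
    - [0,-2,0,0,-1]
    - [0,-1,0,0,-1]
    - [0,0,0,0,-1]

```text
clock: 13.18
position: [0.5837, 0.1673, 0.0887]
tool_rot: [-0.0, 1.0, 0.011, 0.0]
force: [0.0, -3.8, 5.4]
opening: 0.0002
grip_force: 2.4
```

Emit:
play_rows:
  increments:
    - [0,-1.5,0,0,-1]
    - [0,0,0,0,-1]

```text
clock: 13.42
position: [0.5837, 0.1677, 0.0887]
tool_rot: [0.001, 1.0, 0.011, -0.0]
force: [-1.8, -8.8, 5.8]
opening: 0.0008
grip_force: 5.6
```

Emit:
play_rows:
  increments:
    - [0,-1.5,0,0,-1]
    - [0,0,0,0,-1]

```text
clock: 13.68
position: [0.5837, 0.1678, 0.0887]
tool_rot: [0.002, 1.0, 0.011, -0.0]
force: [-1.6, -16.5, 6.1]
opening: 0.0003
grip_force: 9.3
```

Firm contact at TCP y≈0.168, where the end stop was predicted. I'll check by picture before letting the button up.

```bash
python3 - <<'E'
from h import *
s=vision.grab_frame("scene");cv2.imwrite("pics/s3.png",cv2.resize(s[140:290,260:420],None,fx=4,fy=4,interpolation=cv2.INTER_CUBIC))
E
```

```text
(no output)
```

View pics/s3.png

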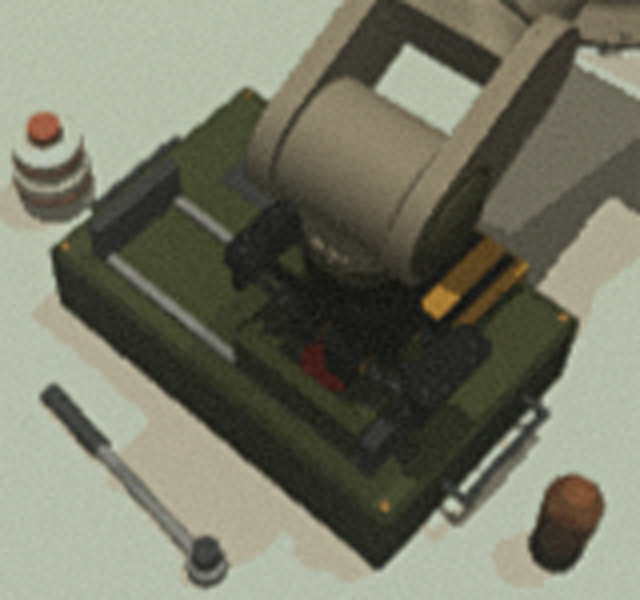

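The guard block's left end meets the left stop at (375,445), and the tubes and wrench stand as before. I'll ease off a little, still pressing lightly left, and lift straight up.

Emit:
play_rows:
  increments:
    - [0,1.5,0,0,-1]
    - [0,0,-3,0,-1]
    - [0,0,-3,0,-1]
    - [0,0,-4,0,-1]
    - [0,1.5,0,0,-1]
    - [0,3,-3,0,-1]
    - [0,3,-10,0,-1]
    - [0,0,-25,0,-1]
    - [0,0,-40,0,-1]
    - [0,0,-30,0,-1]

```text
clock: 14.98
position: [0.584, 0.1612, 0.2092]
tool_rot: [-0.0, 1.0, 0.011, 0.001]
force: [-0.6, -0.4, -0.6]
opening: 0.0006
grip_force: 0.0
```

Emit:
play_rows:
  increments:
    - [-30,0,0,0,-1]
    - [-30,0,0,0,-1]
    - [0,0,0,0,-1]
    - [0,0,0,0,-1]

```text
clock: 15.48
position: [0.5246, 0.1598, 0.2072]
tool_rot: [-0.0, 1.0, 0.011, 0.001]
force: [-0.2, 0.3, 0.5]
opening: 0.0006
grip_force: 0.0
```

```bash
python3 - <<'E'
from h import *
o=status.get_obs();print(o["clock"],o["position"],o["force"])
C=cam("wrist");im=vision.grab_frame("wrist");cv2.imwrite("pics/w4.png",im)
p,s=red(im,(200,0,440,240));b=plane(C,p,.126);print(p,s,b,"moved",np.hypot(*(b-[.5871,.0349,.126])[:2]))
E
```

```text
15.475 [0.52455542 0.15980682 0.20722755] [-0.15472403  0.32266988  0.50777956]
[326.61503759 108.49233083] [  95   76   64   66 3325] [0.58430655 0.15248307 0.126     ] moved 0.11761624304663075
```

View pics/w4.png

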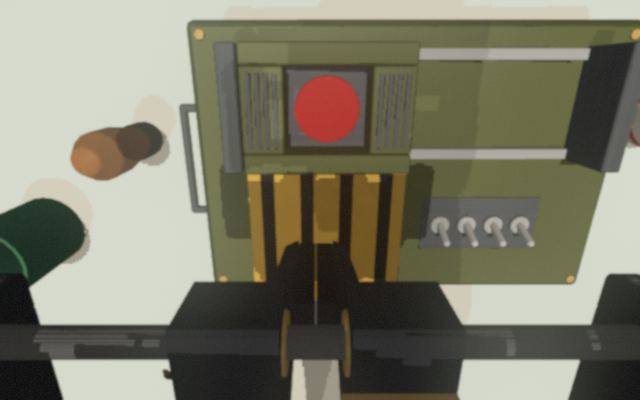

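The guard is against the left stop at x≈238, the button is up at (327,108), the toggles at (430–530,230) are clear, and the robot touches nothing. I'm handing in.

```bash
python3 -c "
from station import hand_in
print(hand_in())"
```

```text
the job is handed in; nothing more can be done
None
```

I pressed the button, pushed the guard to its left end stop with the button held down, then let it up. The last picture shows the guard at the stop, the button up and the toggles clear. The job is handed in, but no verdict came back.

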